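Find the full candle tin by its weight

ROBOT

A 6-joint arm with a two-finger parallel gripper is mounted at the origin on the work surface. World frame = base frame: x ahead of the robot, y to its left, z up, the work surface at z = 0. Lengths are in m, angles in rad, forces in N, time in s.
With the tool pointing down it reaches from about 0.375 to 0.9 m from the base axis. Payload 3.1 kg.
Tool frame: the origin (TCP) lies midway between the tips of the shut fingers; the grasp point (between the pads) lies 19 mm behind it; z points along the fingers, y is the line along which they close (so a half turn about z gives the same grasp; the last joint's range is limited). The gripper opens to 85 mm and grips with 20 to 120 N. Pads are 22 mm wide; open, the fingers measure 114 mm over their backs; the gripper's body (76 mm by 85 mm) begins 54 mm behind the grasp point. The pads swing forward as they close: fully open they stand 13 mm farther back than shut.
Start: joints at [1.119, 0.527, 1.433, -0, 1.181, -0.178], TCP at [0.169, 0.602, 0.231] pointing down, gripper open.
Joint ranges: [-3.08, 3.08], [-0.75, 2.2], [0.22, 2.44], [-1.43, 4.57], [0, 2.65], [-2.85, 2.85]. Speed limits (rad/s): [2.79, 2.79, 3.14, 3.14, 3.14, 3.14].

INTERFACE

Orientations are given as a unit quaternion [x, y, z, w].
In Python, from station import manip gives the robot as it stands.
- The arm moves only by the tool drive_tool, never from a script. Its argument "motion" is a list that holds one entry, the list of rows, each a list of 5 numbers: the finger opening in mm, from 0 to 85.4, then the shift along the tool's x, y, z in units of 30 mm (1.0 is 30 mm), then the turn about the tool's z in units of 8 degrees (1.0 is 8 degrees). In form: [[[fingers, x, y, z, yaw], ...]]. A call has 1 to 10 rows; each row is the pose to reach, as a shift and turn from the pose commanded when the call began, along the tool's axes at that moment; what a row does not reach only later rows make up. A row lasts 1/10 s, in which the tool goes at most 50 mm and 8.59 degrees, less where a joint would pass 70% of its speed; a pose out of reach is approached as far as the arm can. A call with a gripper value outside its range is refused whole. The fingers move at their own pace and stop on an object; "squeeze" is the grip in N (left out, the last holds). Time passes only in rows, so rows that repeat a pose let the fingers close. It gives the time, the measured TCP pose, the force, the opening and the grip force at its end, in the units of the state.
- manip.sense(): the state, without advancing time (a new reading comes with each control period).
- manip.snapshot(name): name is "scene" or "top" or "wrist"; returns the picture (480x640x3 uint8, red, green, blue); there is no depth.
- manip.camera_model(name): a dict with "fov_y" (degrees; the focal length in pixels is half the picture's height over the tangent of half this angle, whatever the lens; pixels are square), "cx", "cy" (the principal point, pixels), "origin" and "orientation" of the camera in the world. Camera axes: x right, y up, looking along -z (the intrinsics and any distortion apply to the point x, -y, -z); pixel columns grow to the right and rows downward; lengths in m; the calibration is good to about 2 mm. A picture is of the moment at which its call begins: read the wrist's pose just before it. camera_model takes no time and is no camera call; for the wrist camera it gives the pose at the moment of the call.
- manip.sign_off(): hands the job in; it is judged then, once.
The state is a dict: "t": time; "q": joint angles; "qd": joint speeds; "tau": joint torques, N m; "tcp_pos": TCP position; "tool_rot": TCP orientation; "force": force on the tool from outside, world axes, zero at the start; "ft_torque": the same for the moment, N m; "finger_gap": opening from 0.0 (shut) to 1.0 (fully open); "gripper_force": force on a finger pad.
Only numpy, scipy, OpenCV 4.12 (cv2) and the standard library are available. Lean on these libraries where they do the work, as an engineer would, in place of code of your own. Each camera call takes 0.05 s, during which the arm holds its last target. There are 200 camera calls.

TASK

Three identical closed candle tins stand on the cabin counter: one is still full of wax, the other two are burnt well down and clearly lighter. Find the full one by lifting them and feeling their weight, stand both light ones upright in the low wooden tray (set down, not dropped), and finish while holding the full one up by the gripper, upright and still, its underside more than 15 cm above the counter. Do not push or knock the other things on the counter about.

Things in the scene. Friction and masses are not known exactly. Their poses are not given: they have to be found in the camera images.
- tin_1: one of three identical closed round candle tins, loose on the counter: olive-green body, cream band, gold lid; 64 mm across (lid 65), 95 mm tall, stiff. Origin at the centre of its underside, z up through the lid. Solid wax inside, unseen. The full tin is at least 0.1 kg heavier than either light one, all are under 0.35 kg; which of the three names is full changes from start to start
- tin_2: one of three identical closed round candle tins, loose on the counter: olive-green body, cream band, gold lid; 64 mm across (lid 65), 95 mm tall, stiff. Origin at the centre of its underside, z up through the lid. Solid wax inside, unseen. The full tin is at least 0.1 kg heavier than either light one, all are under 0.35 kg; which of the three names is full changes from start to start
- tin_3: one of three identical closed round candle tins, loose on the counter: olive-green body, cream band, gold lid; 64 mm across (lid 65), 95 mm tall, stiff. Origin at the centre of its underside, z up through the lid. Solid wax inside, unseen. The full tin is at least 0.1 kg heavier than either light one, all are under 0.35 kg; which of the three names is full changes from start to start
- tray: low open pine tray, fixed to the counter, 170 mm (its x) by 320 mm (its y), 32 mm high; walls 8 mm thick, inner floor 8 mm above the counter, 154 x 304 mm inside, room for three tins in a row along its y. Origin at the centre of its underside, on the counter
- lighter: long red gas lighter lying flat, loose, handle 95 x 22 x 16 mm towards its -x, steel neck 95 mm long towards its +x; origin under the joint of handle and neck. Leave it alone
- air_horn: white can 52 mm across with a blue trumpet on top, 155 mm tall, loose; origin at the centre of its underside. Leave it alone
- mug: blue mug 80 mm across, 85 mm tall, handle towards its +y, loose; origin at the centre of its underside. Leave it alone
- lantern: small green camping lantern 90 mm across, 170 mm tall with its wire bail, loose; origin at the centre of its underside. Leave it alone
- star: brass star on a round wooden foot 64 mm across, 132 mm tall, loose; origin at the centre of its underside. Leave it alone
Not all that is in view belongs to the job. What is shaped like the tin_1 but pink or red is not meant.

How it is judged:
By the outcome, as a careful person would: the job done as asked, in the order asked, and still so for the second after the job is handed in, while the arm keeps its last pose, push and grip.
It also fails if it takes over 70 s, if anything falls off the work surface, if the arm or the gripper's body presses on something with over 40 N, if the wrist force passes 120 N, or if a joint passes its speed limit or range.

## Working session

There is one attempt and no reset: what is moved stays moved. The work goes in short steps, Python scripts to look and compute and a tool call to move; the robot and the scene stay as the last step left them, time stands still between calls to the robot, and variables do not carry over. Pictures are saved under pics/ and viewed, at most 10 in all, crops included, and the job is handed in when it is done.

Besides the shell and the picture viewer there is one more tool, called after "Call:" as a command line: name --argument value ..., lists and objects as JSON in quotes. drive_tool: Moves the arm, as the interface text tells. Its arguments: {"type":"object","properties":{"motion":{"type":"array","items":{"type":"array","items":{"type":"array","items":{"type":"number"}}}},"squeeze":{"type":"number"}},"required":["motion"]}

```bash
ls; mkdir -p pics
python3 - <<'E'
from station import manip
import cv2
for n in ("scene","top"):
    im=manip.snapshot(n); cv2.imwrite(f"pics/{n}0.png",im[:,:,::-1]); print(n,manip.camera_model(n))
print(manip.sense())
E
```

```text
pics
scene {'fov_y': 43.82662214274092, 'cx': 312.6035502760016, 'cy': 234.00193036648216, 'origin': array([1.08892199, 0.87016799, 1.01677384]), 'orientation': array([0.10710105, 0.37469632, 0.87899128, 0.27478419])}
top {'fov_y': 42.51586468312704, 'cx': 319.79383122691553, 'cy': 244.6932623985801, 'origin': array([0.36557105, 0.03997826, 1.52411813]), 'orientation': array([ 0.04723365, -0.03737708, -0.69564655,  0.71585461])}
{'t': 0.1, 'q': array([ 1.11848679e+00,  5.28392254e-01,  1.43382852e+00, -3.44017151e-05,
        1.18140456e+00, -1.78516651e-01]), 'qd': array([-0.0001982 , -0.00072034, -0.00103562,  0.00043724,  0.00041462,
        0.00021539]), 'tau': array([-2.65251083e-04, -4.43306994e+01, -1.78585500e+01, -2.11799970e-04,
        3.92632835e-03,  1.03144424e-05]), 'tcp_pos': array([0.16868132, 0.60110495, 0.23040249]), 'tool_rot': array([ 1.36462701e-01,  9.90644688e-01, -9.71136276e-04, -3.00156067e-04]), 'force': array([-0.44138299, -0.42767245,  0.46744634]), 'ft_torque': array([-0.01654933,  0.02580119, -0.0398428 ]), 'gripper_force': 0.0, 'finger_gap': 0.998835113120211}
```

View pics/scene0.png

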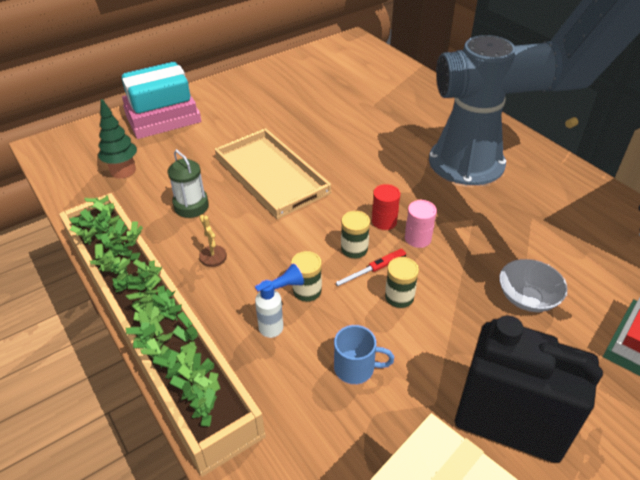

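View pics/top0.png

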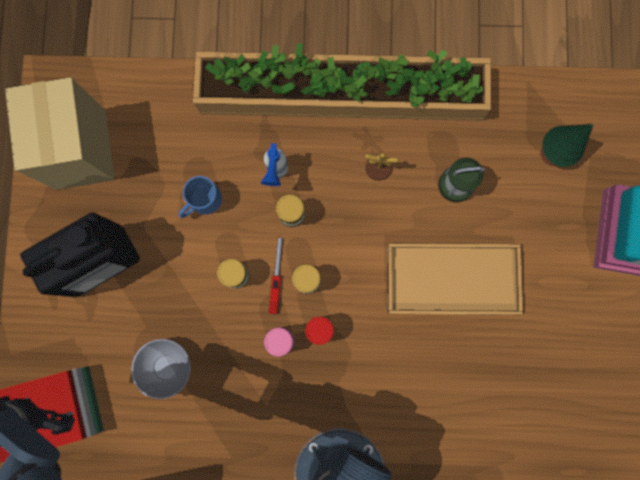

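Scene view: three olive tins with gold lids at about (355,222), (306,264) and (402,270). A red can (386,205) and a pink can (420,222) have the same shape but no gold lid or cream band, so they are not meant. In the top view the gold lids are at (290,209), (232,273) and (306,279), the red can is at (319,330) and the pink one at (279,342). The tray spans about (388–522, 244–313). Next I triangulate these points and confirm them in one crop.

```bash
cat > h.py <<'E'
from station import manip
import cv2, numpy as np
from scipy.spatial.transform import Rotation as R
def ray(cm,px):
    px=np.atleast_2d(px).astype(float); f=240/np.tan(np.radians(cm["fov_y"]/2))
    d=np.c_[(px[:,0]-cm["cx"])/f,-(px[:,1]-cm["cy"])/f,-np.ones(len(px))]
    return np.array(cm["origin"]),R.from_quat(cm["orientation"]).apply(d)
def onplane(cm,px,z):
    o,d=ray(cm,px); return o+d*((z-o[2])/d[:,2])[:,None]
def tri(c1,p1,c2,p2):
    o1,d1=ray(c1,p1);o2,d2=ray(c2,p2);d1=d1[0];d2=d2[0]
    s=np.linalg.lstsq(np.c_[d1,-d2],o2-o1,rcond=None)[0]
    a=o1+s[0]*d1;b=o2+s[1]*d2
    return (a+b)/2,np.linalg.norm(a-b)
def blobs(im,lo,hi,amin=120):
    m=cv2.inRange(cv2.cvtColor(im,cv2.COLOR_RGB2HSV),lo,hi)
    n,l,s,c=cv2.connectedComponentsWithStats(m)
    return m,[(c[i].round(1),s[i]) for i in range(1,n) if s[i,4]>amin],l
E
python3 - <<'E'
from h import *
S=cv2.imread("pics/scene0.png")[:,:,::-1].copy();T=cv2.imread("pics/top0.png")[:,:,::-1].copy()
cs,ct=manip.camera_model("scene"),manip.camera_model("top")
for im,pts in((S,[(355,222),(306,264),(402,270),(270,170)]),(T,[(290,209),(232,273),(306,279),(455,279),(350,230)])):
    print([tuple(cv2.cvtColor(im,cv2.COLOR_RGB2HSV)[y,x]) for x,y in pts])
L={}
for n,im in(("s",S),("t",T)):
    m,b,l=blobs(im,(18,130,110),(30,255,255),150)
    for c,s in b: print(n,c,s)
a=cv2.resize(S[190:320,270:450],None,fx=3,fy=3,interpolation=cv2.INTER_CUBIC)
b=cv2.resize(T[190:370,200:340],None,fx=2.166,fy=2.166,interpolation=cv2.INTER_CUBIC)
h=390; b=cv2.resize(b,(int(140*h/180),h)); a=cv2.resize(a,(490,354)); a=cv2.copyMakeBorder(a,0,h-354,0,0,cv2.BORDER_CONSTANT)
cv2.imwrite("pics/crop0.png",np.hstack([a,b])[:,:,::-1])
E
```

```text
[(np.uint8(25), np.uint8(124), np.uint8(251)), (np.uint8(25), np.uint8(123), np.uint8(251)), (np.uint8(25), np.uint8(119), np.uint8(251)), (np.uint8(22), np.uint8(100), np.uint8(252))]
[(np.uint8(21), np.uint8(151), np.uint8(187)), (np.uint8(22), np.uint8(151), np.uint8(186)), (np.uint8(21), np.uint8(146), np.uint8(188)), (np.uint8(17), np.uint8(131), np.uint8(191)), (np.uint8(13), np.uint8(144), np.uint8(140))]
s [355.7 225.4] [342 211  29  24 200]
s [208.2 231.8] [199 215  17  40 217]
s [401.7 277.4] [388 260  31  24 176]
t [289.4 207.5] [276 194  28  28 618]
t [230.5 272.3] [217 259  28  28 629]
t [305.5 277.7] [292 264  28  29 630]
```

View pics/crop0.png

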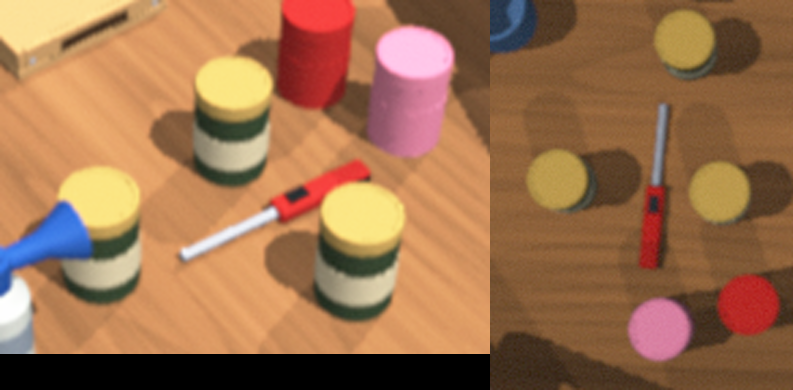

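The crop confirms three olive tins with a cream band and a gold lid. The plain red and pink cans are decoys. The air horn's trumpet partly overlaps one tin in the scene view only.

Run:
```python
from h import *
S=cv2.imread("pics/scene0.png")[:,:,::-1].copy();T=cv2.imread("pics/top0.png")[:,:,::-1].copy()
cs,ct=manip.camera_model("scene"),manip.camera_model("top")
_,b,l=blobs(S,(23,95,235),(28,135,255),150)
sc=[]
for c,s in b:
    if s[0]>290 and s[1]>200: sc.append(c); print("s",c,s)
_,b,l=blobs(T,(18,130,110),(30,255,255),150)
for c,s in b:
    for q in sc:
        p,e=tri(cs,q,ct,c)
        if e<.012: print("lid",c,q,p.round(4),"gap",e.round(4),"onplane95",onplane(ct,c,.095)[0].round(4), onplane(cs,q,.095)[0].round(4))
# tray
HT=cv2.cvtColor(T,cv2.COLOR_RGB2HSV)
m=cv2.inRange(HT,(14,60,165),(24,160,255)); m[:230]=0;m[330:]=0;m[:,:375]=0;m[:,540:]=0
m=cv2.morphologyEx(m,cv2.MORPH_CLOSE,np.ones((7,7)))
c=max(cv2.findContours(m,0,1)[0],key=cv2.contourArea);r=cv2.minAreaRect(c);print("top tray",r,cv2.boundingRect(c))
print(onplane(ct,cv2.boxPoints(r),.032).round(3))
m=cv2.inRange(cv2.cvtColor(S,cv2.COLOR_RGB2HSV),(16,50,170),(26,150,255)); m[:125]=0;m[220:]=0;m[:,:205]=0;m[:,335:]=0
m=cv2.morphologyEx(m,cv2.MORPH_CLOSE,np.ones((7,7)))
c=max(cv2.findContours(m,0,1)[0],key=cv2.contourArea);a=cv2.approxPolyDP(c,5,True)[:,0];print("scene",a.tolist())
for n,p,z in (("pink",(279,342),.095),("red",(319,330),.095),("mug",(202,193),.085),("horn",(276,162),.12),("lantern",(460,180),.1),("star",(379,170),0),("lighter tip",(281,239),.01),("lighter end",(275,313),.01),("jerry",(135,250),.15),("bowl",(161,369),.06),("trumpet",(271,183),.14),("box",(110,178),.1)): print(n,onplane(ct,p,z)[0].round(3))
```

```text
s [355.4 220.3] [342 212  27  18 375]
s [306.9 261.6] [292 252  29  21 425]
s [403.2 268.2] [389 258  29  21 483]
lid [289.4 207.5] [306.9 261.6] [0.6234 0.1368 0.0932] gap 0.0005 onplane95 [0.6233 0.1365 0.095 ] [0.6242 0.1384 0.095 ]
lid [230.5 272.3] [403.2 268.2] [0.4675 0.2682 0.0914] gap 0.0013 onplane95 [0.4668 0.2681 0.095 ] [0.4705 0.2702 0.095 ]
lid [305.5 277.7] [355.4 220.3] [0.4599 0.093  0.0917] gap 0.0014 onplane95 [0.4592 0.0933 0.095 ] [0.4627 0.0953 0.095 ]
top tray ((455.0, 278.5), (69.0, 132.0), 90.0) (389, 244, 133, 70)
[[ 0.551 -0.105  0.032]
 [ 0.56  -0.425  0.032]
 [ 0.394 -0.423  0.032]
 [ 0.384 -0.108  0.032]]
scene [[215, 148], [276, 209], [277, 218], [329, 193], [330, 183], [266, 128]]
pink [0.31  0.149 0.095]
red [0.34  0.058 0.095]
mug [0.654 0.346 0.085]
horn [0.726 0.17  0.12 ]
lantern [ 0.699 -0.262  0.1  ]
star [ 0.742 -0.08   0.   ]
lighter tip [0.559 0.16  0.01 ]
lighter end [0.376 0.168 0.01 ]
jerry [0.507 0.477 0.15 ]
bowl [0.238 0.426 0.06 ]
trumpet [0.671 0.178 0.14 ]
box [0.682 0.563 0.1  ]
```

```bash
cat >> h.py <<'E'
def plan(xyz,heading,note=""):
    """shift in tool axes (units of 30 mm) and turn (units of 8 deg) from the measured pose; heading = world angle of tool y, deg"""
    s=manip.sense(); r=R.from_quat(s["tool_rot"]); d=r.inv().apply(np.array(xyz)-s["tcp_pos"])
    y=r.apply([0,1,0]); h=np.degrees(np.arctan2(y[1],y[0])); t=-((heading-h+180)%360-180)
    print(note,"tcp",s["tcp_pos"].round(4),"head",h.round(1),"-> xyz",(d/.03).round(2),"yaw",round(t/8,2),"|d|mm",round(np.linalg.norm(d)*1e3),"turn",round(t,1),"fz",s["force"].round(2),"gap",round(s["finger_gap"]*85.4,1),"gf",round(s["gripper_force"],1))
E
python3 - <<'E'
from h import *
S=cv2.imread("pics/scene0.png")[:,:,::-1].copy();T=cv2.imread("pics/top0.png")[:,:,::-1].copy()
cs,ct=manip.camera_model("scene"),manip.camera_model("top")
P=[]
for a,b in(((276,209),(389,244)),((330,183),(389,313)),((215,148),(521.5,244)),((266,128),(521.5,313))):
    p,e=tri(cs,a,ct,b);P.append(p);print("tray",p.round(3),e.round(4))
print(np.mean(P,0))
for n,im,lim in(("s",S,(240,340,250,310)),("t",T,(255,295,135,195))):
    m=cv2.inRange(cv2.cvtColor(im,cv2.COLOR_RGB2HSV),(105,150,60),(125,255,255));k=np.zeros_like(m);k[lim[2]:lim[3],lim[0]:lim[1]]=m[lim[2]:lim[3],lim[0]:lim[1]]
    c=max(cv2.findContours(k,0,1)[0],key=cv2.contourArea);print(n,cv2.boundingRect(c),cv2.approxPolyDP(c,1.5,True)[:,0].tolist())
plan((.46,.093,.20),90)
E
```

```text
tray [ 0.553 -0.106  0.029] 0.003
tray [ 0.386 -0.109  0.031] 0.0035
tray [ 0.559 -0.426  0.03 ] 0.0027
tray [ 0.393 -0.424  0.032] 0.0018
[ 0.47261976 -0.26605245  0.03052148]
s (256, 265, 48, 34) [[296, 267], [292, 265], [281, 277], [272, 282], [262, 282], [256, 288], [261, 291], [263, 297], [267, 298], [272, 295], [275, 287], [287, 283], [302, 283], [303, 279]]
t (262, 144, 18, 41) [[272, 144], [268, 152], [270, 158], [268, 172], [262, 182], [279, 184], [275, 175], [275, 161], [278, 158], [278, 152], [275, 149], [275, 145]]
 tcp [0.1687 0.6011 0.2304] head 74.3 -> xyz [-13.93 -13.68   1.04] yaw -1.96 |d|mm 586 turn -15.7 fz [-0.44 -0.43  0.47] gap 85.3 gf 0.0
```

Call:
drive_tool --motion '[[[85,-1.4,-1.4,0.1,-0.4],[85,-2.8,-2.7,0.2,-0.8],[85,-4.2,-4.1,0.3,-1.2],[85,-5.6,-5.5,0.4,-1.6],[85,-7,-6.8,0.5,-2],[85,-8.3,-8.2,0.6,-2],[85,-9.6,-9.5,0.7,-2],[85,-10.6,-10.4,0.8,-2],[85,-11.2,-11,0.8,-2],[85,-11.2,-11,0.8,-2]]]' --squeeze 40

```text
t: 1.1
tcp_pos: [0.4051, 0.19, 0.2071]
tool_rot: [-0.001, 1.0, -0.0, 0.0]
force: [-0.2, 0.5, -0.1]
finger_gap: 0.995
gripper_force: 0.0
```

Run:
```python
from h import *
plan((.46,.093,.20),90)
w=manip.snapshot("wrist"); cv2.imwrite("pics/w1.png",w[:,:,::-1]); cw=manip.camera_model("wrist"); print(cw)
np.save("w1.npy",cw,allow_pickle=True)
```

```text
tcp [0.4051 0.19   0.2071] head 90.1 -> xyz [-1.82 -3.24  0.24] yaw 0.01 |d|mm 112 turn 0.1 fz [-0.2  0.5 -0.1] gap 85.0 gf 0.0
{'fov_y': 71.20015933158085, 'cx': 322.6850804053609, 'cy': 239.17395663114877, 'origin': array([0.32951261, 0.19026371, 0.34876763]), 'orientation': array([-0.10781802, -0.10747026,  0.69895154,  0.69877905])}
```

View pics/w1.png

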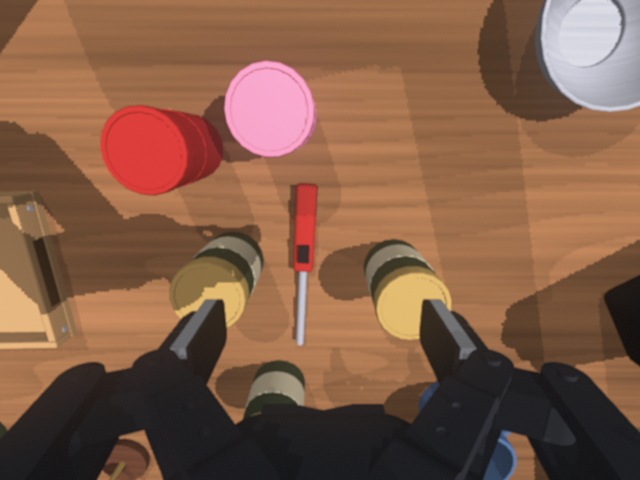

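The wrist view shows tin C's lid at about (209,293) and tin B's lid at about (414,302). The lighter lies between them, clear of both. I check these against the earlier positions.

Run:
```python
from h import *
w=cv2.imread("pics/w1.png")[:,:,::-1].copy(); cw=np.load("w1.npy",allow_pickle=True).item()
ct=manip.camera_model("top")
_,b,_=blobs(w,(18,100,80),(30,255,255),800)
for c,s in b: print(c,s)
for p,q in(((208,293),(305.5,277.7)),((414,301.5),(230.5,272.3))):
    t,e=tri(cw,p,ct,q); print(onplane(cw,p,.095)[0].round(4),"tri",t.round(4),e.round(4))
plan((.46,.093,.043),90)
```

```text
[209.9 287.2] [ 170  256   80   71 3604]
[407.  299.1] [ 373  266   78   74 3645]
[0.4568 0.0942 0.095 ] tri [0.4591 0.0931 0.0911] 0.001
[0.4647 0.2671 0.095 ] tri [0.4672 0.2687 0.0902] 0.0003
 tcp [0.4063 0.189  0.2071] head 90.1 -> xyz [-1.78 -3.19  5.48] yaw 0.01 |d|mm 197 turn 0.1 fz [ 1.06 -0.54  0.32] gap 84.6 gf 0.0
```

Call:
drive_tool --motion '[[[85,-0.9,-1.6,0.2,0],[85,-1.78,-3.1,0.4,0],[85,-1.78,-3.19,1,0],[85,-1.78,-3.19,2.2,0],[85,-1.78,-3.19,3.4,0],[85,-1.78,-3.19,4.4,0],[85,-1.78,-3.19,5,0],[85,-1.78,-3.19,5.3,0],[85,-1.78,-3.19,5.48,0],[85,-1.78,-3.19,5.48,0]]]'

```text
t: 2.15
tcp_pos: [0.4572, 0.0979, 0.0428]
tool_rot: [-0.003, 1.0, 0.0, -0.0]
force: [-0.1, 0.7, 0.7]
finger_gap: 0.997
gripper_force: 0.0
```

Call:
drive_tool --motion '[[[55,0,0,0,0],[55,0,0,0,0],[55,0,0,0,0],[55,0,0,0,0],[55,0,0,0,0],[55,0,0,0,0]]]' --squeeze 40

```text
t: 2.75
tcp_pos: [0.458, 0.0976, 0.0443]
tool_rot: [-0.003, 1.0, -0.0, 0.001]
force: [-1.3, -1.8, 7.0]
finger_gap: 0.751
gripper_force: 43.7
```

Call:
drive_tool --motion '[[[55,0,0,-0.2,0],[55,0,0,-0.6,0],[55,0,0,-1.2,0],[55,0,0,-1.8,0],[55,0,0,-2.2,0],[55,0,0,-2.4,0],[55,0,0,-2.5,0],[55,0,0,-2.5,0],[55,0,0,-2.5,0],[55,0,0,-2.5,0]]]'

```text
t: 3.75
tcp_pos: [0.4567, 0.0977, 0.1173]
tool_rot: [-0.003, 1.0, 0.0, -0.001]
force: [-0.2, -0.4, -1.7]
finger_gap: 0.754
gripper_force: 44.6
```

```bash
cat >> h.py <<'E'
def weigh(n=14):
    F=[];Q=[]
    for i in range(n):
        manip.snapshot("top"); s=manip.sense(); F.append(s["force"][2]); Q.append(np.r_[s["tau"][1:3],s["q"]])
    print("fz",np.mean(F).round(3),"sd",np.std(F).round(2),"tau",np.mean(Q,0)[:2].round(3),"tcp",s["tcp_pos"].round(4),"gap",round(s["finger_gap"]*85.4,1),"gf",round(s["gripper_force"],1),"t",s["t"])
E
python3 - <<'E'
from h import *
weigh()
E
```

```text
fz -1.563 sd 0.45 tau [-35.708  -9.573] tcp [0.4571 0.0977 0.1179] gap 64.1 gf 44.6 t 4.45
```

Tin C reads about 0.16 kg. I set it back and weigh B before deciding.

Call:
drive_tool --motion '[[[55,0,0,0.4,0],[55,0,0,1,0],[55,0,0,1.6,0],[55,0,0,2,0],[55,0,0,2.3,0],[55,0,0,2.42,0],[55,0,0,2.47,0],[55,0,0,2.47,0],[55,0,0,2.47,0]]]'

```text
t: 5.35
tcp_pos: [0.4576, 0.0978, 0.0443]
tool_rot: [-0.003, 1.0, -0.0, 0.001]
force: [-0.4, 0.0, 0.3]
finger_gap: 0.746
gripper_force: 44.7
```

Call:
drive_tool --motion '[[[85,0,0,0,0],[85,0,0,0,0],[85,0,0,0,0],[85,0,0,0,0],[85,0,0,-0.5,0],[85,0,0,-1.5,0],[85,0,0,-2.7,0],[85,0,0,-3.5,0],[85,0,0,-3.7,0],[85,0,0,-3.7,0]]]'

```text
t: 6.35
tcp_pos: [0.4576, 0.0977, 0.1554]
tool_rot: [-0.003, 1.0, -0.0, 0.001]
force: [0.4, 1.1, 0.0]
finger_gap: 0.996
gripper_force: 0.0
```

Run:
```python
from h import *
weigh(6)
plan((.467,.2682,.157),90,"over B"); plan((.467,.2682,.0435),90,"at B")
```

```text
fz -0.065 sd 0.66 tau [-34.29 -11.43] tcp [0.4564 0.0977 0.1536] gap 84.6 gf 0.0 t 6.65
over B tcp [0.4564 0.0977 0.1536] head 90.3 -> xyz [-0.38  5.68 -0.11] yaw 0.04 |d|mm 171 turn 0.3 fz [-0.15 -0.03  0.76] gap 84.6 gf 0.0
at B tcp [0.4564 0.0977 0.1536] head 90.3 -> xyz [-0.39  5.68  3.67] yaw 0.04 |d|mm 203 turn 0.3 fz [-0.15 -0.03  0.76] gap 84.6 gf 0.0
```

Call:
drive_tool --motion '[[[85,-0.1,1.2,0,0],[85,-0.2,2.6,0,0],[85,-0.3,4,0,0],[85,-0.4,5.1,0,0],[85,-0.4,5.6,0.2,0],[85,-0.4,5.68,1,0],[85,-0.4,5.68,2,0],[85,-0.4,5.68,3,0],[85,-0.4,5.68,3.5,0],[85,-0.4,5.68,3.67,0]]]'

```text
t: 7.65
tcp_pos: [0.4662, 0.2669, 0.042]
tool_rot: [-0.002, 1.0, -0.001, -0.003]
force: [0.4, -0.3, 0.2]
finger_gap: 0.996
gripper_force: 0.0
```

Call:
drive_tool --motion '[[[55,0,0,0,0],[55,0,0,0,0],[55,0,0,0,0],[55,0,0,0,0],[55,0,0,0,0],[55,0,0,0,0]]]' --squeeze 40

```text
t: 8.25
tcp_pos: [0.4682, 0.2683, 0.0449]
tool_rot: [-0.003, 1.0, 0.0, 0.0]
force: [0.0, -0.4, -2.0]
finger_gap: 0.753
gripper_force: 44.8
```

Call:
drive_tool --motion '[[[55,0,0,-0.2,0],[55,0,0,-0.6,0],[55,0,0,-1.2,0],[55,0,0,-1.8,0],[55,0,0,-2.2,0],[55,0,0,-2.4,0],[55,0,0,-2.5,0],[55,0,0,-2.5,0],[55,0,0,-2.5,0],[55,0,0,-2.5,0]]]'

```text
t: 9.25
tcp_pos: [0.4677, 0.268, 0.119]
tool_rot: [-0.003, 1.0, -0.0, -0.001]
force: [-0.5, 0.1, -3.0]
finger_gap: 0.749
gripper_force: 45.0
```

Run:
```python
from h import *
weigh()
```

```text
fz -3.168 sd 0.5 tau [-41.852 -12.274] tcp [0.4682 0.2682 0.1197] gap 64.2 gf 45.0 t 9.95
```

B reads about 0.32 kg and C about 0.16 kg, so B is the full one. I set B back and move C to the tray.

Call:
drive_tool --motion '[[[55,0,0,0.4,0],[55,0,0,1,0],[55,0,0,1.6,0],[55,0,0,2,0],[55,0,0,2.3,0],[55,0,0,2.42,0],[55,0,0,2.48,0],[55,0,0,2.48,0],[55,0,0,2.48,0]]]'

```text
t: 10.85
tcp_pos: [0.4687, 0.2684, 0.0459]
tool_rot: [-0.003, 1.0, 0.0, 0.001]
force: [0.1, -0.1, -3.4]
finger_gap: 0.75
gripper_force: 45.0
```

Call:
drive_tool --motion '[[[85,0,0,0,0],[85,0,0,0,0],[85,0,0,0,0],[85,0,0,0,0],[85,0,0,-0.5,0],[85,0,0,-1.5,0],[85,0,0,-2.7,0],[85,0,0,-3.5,0],[85,0,0,-3.7,0],[85,0,0,-3.7,0]]]'

```text
t: 11.85
tcp_pos: [0.4686, 0.2684, 0.1571]
tool_rot: [-0.003, 1.0, 0.0, 0.001]
force: [0.7, -0.0, -0.1]
finger_gap: 0.999
gripper_force: 0.0
```

Run:
```python
from h import *
im=manip.snapshot("top"); cv2.imwrite("pics/t2.png",im[:,:,::-1]); ct=manip.camera_model("top")
for c,s in blobs(im,(18,130,110),(30,255,255),150)[1]: print(c,s[4],onplane(ct,c,.095)[0].round(4))
plan((.4575,.0977,.157),90,"over C"); plan((.4575,.0977,.0435),90,"at C")
```

```text
[380.9 158.6] 225 [ 0.7467 -0.0763  0.095 ]
[289.4 207.6] 619 [0.6231 0.1365 0.095 ]
[302.8 278.2] 567 [0.4579 0.0996 0.095 ]
over C tcp [0.4679 0.2681 0.156 ] head 90.3 -> xyz [ 0.38 -5.68 -0.03] yaw 0.04 |d|mm 171 turn 0.3 fz [-0.52  0.73 -0.29] gap 84.7 gf 0.0
at C tcp [0.4679 0.2681 0.156 ] head 90.3 -> xyz [ 0.38 -5.68  3.75] yaw 0.04 |d|mm 204 turn 0.3 fz [-0.52  0.73 -0.29] gap 84.7 gf 0.0
```

Call:
drive_tool --motion '[[[85,0.1,-1.2,0,0],[85,0.2,-2.6,0,0],[85,0.3,-4,0,0],[85,0.38,-5.1,0,0],[85,0.38,-5.6,0.2,0],[85,0.38,-5.68,1,0],[85,0.38,-5.68,2,0],[85,0.38,-5.68,3,0],[85,0.38,-5.68,3.6,0],[85,0.38,-5.68,3.73,0]]]'

```text
t: 12.9
tcp_pos: [0.455, 0.0977, 0.0412]
tool_rot: [-0.003, 1.0, 0.0, -0.004]
force: [0.3, 0.3, -0.7]
finger_gap: 0.993
gripper_force: 0.0
```

Call:
drive_tool --motion '[[[55,0,0,0,0],[55,0,0,0,0],[55,0,0,0,0],[55,0,0,0,0],[55,0,0,0,0],[55,0,0,0,0]]]' --squeeze 40

```text
t: 13.5
tcp_pos: [0.4579, 0.0978, 0.0448]
tool_rot: [-0.003, 1.0, -0.0, 0.0]
force: [-0.4, -0.0, -2.1]
finger_gap: 0.749
gripper_force: 44.3
```

Call:
drive_tool --motion '[[[55,0,0,-0.2,0],[55,0,0,-0.6,0],[55,0,0,-1.2,0],[55,0,0,-1.8,0],[55,0,0,-2.2,0],[55,0,0,-2.4,0],[55,0,0,-2.5,0],[55,0,0,-2.5,0]]]'

```text
t: 14.3
tcp_pos: [0.4577, 0.0978, 0.1196]
tool_rot: [-0.003, 1.0, -0.0, 0.0]
force: [0.4, 0.0, -2.2]
finger_gap: 0.751
gripper_force: 44.5
```

Run:
```python
from h import *
weigh(3)
plan((.475,-.336,.12),90,"over slot far"); plan((.475,-.336,.053),90,"at slot")
```

```text
fz -1.437 sd 0.41 tau [-36.04   -9.758] tcp [0.4573 0.0977 0.1189] gap 63.6 gf 44.5 t 14.45
over slot far tcp [0.4573 0.0977 0.1189] head 90.3 -> xyz [ -0.51 -14.46  -0.04] yaw 0.04 |d|mm 434 turn 0.3 fz [ 0.11  0.78 -0.92] gap 63.6 gf 44.5
at slot tcp [0.4573 0.0977 0.1189] head 90.3 -> xyz [ -0.52 -14.46   2.2 ] yaw 0.04 |d|mm 439 turn 0.3 fz [ 0.11  0.78 -0.92] gap 63.6 gf 44.5
```

Call:
drive_tool --motion '[[[55,0,-0.3,0,0],[55,0,-0.9,0,0],[55,-0.1,-1.9,0,0],[55,-0.1,-3,0,0],[55,-0.2,-4.2,0,0],[55,-0.2,-5.4,0,0],[55,-0.2,-6.6,0,0],[55,-0.3,-7.8,0,0],[55,-0.3,-9,0,0],[55,-0.4,-10.2,0,0]]]'

```text
t: 15.45
tcp_pos: [0.4703, -0.21, 0.1188]
tool_rot: [-0.002, 1.0, 0.0, -0.001]
force: [1.1, 0.3, -1.8]
finger_gap: 0.752
gripper_force: 44.5
```

Call:
drive_tool --motion '[[[55,0,-1.2,0,0],[55,-0.1,-2.3,0,0],[55,-0.1,-3.2,0,0],[55,-0.1,-3.8,0.1,0],[55,-0.1,-4.1,0.4,0],[55,-0.1,-4.26,0.9,0],[55,-0.1,-4.26,1.4,0],[55,-0.1,-4.26,1.8,0],[55,-0.1,-4.26,2,0],[55,-0.1,-4.26,2,0]]]'

```text
t: 16.45
tcp_pos: [0.4745, -0.3344, 0.0579]
tool_rot: [-0.003, 1.0, 0.001, -0.001]
force: [-0.3, 0.2, -1.5]
finger_gap: 0.75
gripper_force: 44.5
```

Run:
```python
from h import *
weigh(4)
plan((.475,-.336,.053),90,"at slot")
```

```text
fz -1.339 sd 0.49 tau [-45.123 -10.509] tcp [ 0.4756 -0.3361  0.06  ] gap 63.8 gf 44.6 t 16.65
at slot tcp [ 0.4756 -0.3361  0.06  ] head 90.3 -> xyz [0.02 0.   0.23] yaw 0.04 |d|mm 7 turn 0.3 fz [-0.19 -0.51 -1.98] gap 63.8 gf 44.6
```

Call:
drive_tool --motion '[[[55,0,0,0.08,0],[55,0,0,0.15,0],[55,0,0,0.2,0],[55,0,0,0.2,0],[55,0,0,0.2,0]]]'

```text
t: 17.15
tcp_pos: [0.475, -0.336, 0.0534]
tool_rot: [-0.003, 1.0, 0.0, -0.0]
force: [-0.2, -1.0, -1.3]
finger_gap: 0.745
gripper_force: 44.6
```

Call:
drive_tool --motion '[[[55,0,0,0.04,0],[55,0,0,0.04,0],[55,0,0,0.04,0]]]'

```text
t: 17.45
tcp_pos: [0.4753, -0.3361, 0.0524]
tool_rot: [-0.003, 1.0, -0.0, 0.0]
force: [0.1, 0.2, 0.7]
finger_gap: 0.752
gripper_force: 44.7
```

Call:
drive_tool --motion '[[[55,0,0,0.04,0],[55,0,0,0.04,0],[55,0,0,0.04,0]]]'

```text
t: 17.75
tcp_pos: [0.4753, -0.3361, 0.0524]
tool_rot: [-0.003, 1.0, -0.0, 0.0]
force: [-1.2, 0.8, 8.1]
finger_gap: 0.747
gripper_force: 45.3
```

Call:
drive_tool --motion '[[[55,0,0,-0.04,0],[55,0,0,-0.04,0],[85,0,0,-0.04,0],[85,0,0,-0.04,0],[85,0,0,-0.04,0],[85,0,0,-0.04,0],[85,0,0,-0.5,0],[85,0,0,-1.5,0],[85,0,0,-2.7,0],[85,0,0,-3.9,0]]]'

```text
t: 18.75
tcp_pos: [0.4749, -0.3358, 0.1699]
tool_rot: [-0.003, 1.0, 0.0, -0.0]
force: [0.7, 1.0, -0.0]
finger_gap: 0.993
gripper_force: 0.0
```

Run:
```python
from h import *
im=manip.snapshot("top"); cv2.imwrite("pics/t3.png",im[:,:,::-1]); s=manip.snapshot("scene"); cv2.imwrite("pics/s3.png",s[:,:,::-1])
ct,cs=manip.camera_model("top"),manip.camera_model("scene")
for c,b in blobs(im,(18,130,110),(30,255,255),150)[1]: print(c,b[4],onplane(ct,c,.095)[0].round(4))
# trumpet mouth: edge pixels top (262,182),(279,184); scene (292,265),(303,279)...
for q in ((262,182),(279,184),(270,185)): print("mouth",onplane(ct,q,.13)[0].round(3),onplane(ct,q,.15)[0].round(3))
for a in((293,265),(303,281),(298,273)): 
    for b in((262,182),(270,185),(279,184)): p,e=tri(cs,a,ct,b);print(a,b,p.round(3),e.round(3))
plan((.618,.134,.2),117,"over A");
```

```text
[289.4 207.6] 609 [0.6231 0.1365 0.095 ]
[230.1 272. ] 626 [0.4675 0.2691 0.095 ]
mouth [0.675 0.199 0.13 ] [0.67  0.197 0.15 ]
mouth [0.671 0.16  0.13 ] [0.667 0.158 0.15 ]
mouth [0.668 0.181 0.13 ] [0.664 0.179 0.15 ]
(293, 265) (262, 182) [0.677 0.19  0.161] 0.021
(293, 265) (270, 185) [0.671 0.175 0.145] 0.015
(293, 265) (279, 184) [0.671 0.16  0.132] 0.001
(303, 281) (262, 182) [0.675 0.201 0.124] 0.002
(303, 281) (270, 185) [0.67  0.186 0.107] 0.008
(303, 281) (279, 184) [0.67  0.17  0.095] 0.024
(298, 273) (262, 182) [0.676 0.195 0.143] 0.01
(298, 273) (270, 185) [0.671 0.18  0.126] 0.004
(298, 273) (279, 184) [0.67  0.165 0.114] 0.011
over A tcp [ 0.4779 -0.3386  0.1742] head 90.3 -> xyz [-4.77 15.72 -0.96] yaw -3.33 |d|mm 494 turn -26.7 fz [ 0.27 -1.01  0.15] gap 85.1 gf 0.0
```

Call:
drive_tool --motion '[[[85,-0.3,1,-0.4,-0.4],[85,-0.7,2.4,-0.9,-0.8],[85,-1.2,3.9,-0.96,-1.2],[85,-1.6,5.4,-0.96,-1.6],[85,-2.1,6.9,-0.96,-2],[85,-2.5,8.4,-0.96,-2.4],[85,-3,9.9,-0.96,-2.8],[85,-3.4,11.4,-0.96,-3.2],[85,-3.9,12.8,-0.96,-3.33],[85,-4.3,14.2,-0.96,-3.33]]]'

```text
t: 19.85
tcp_pos: [0.6019, 0.0927, 0.1968]
tool_rot: [-0.233, 0.972, -0.0, -0.0]
force: [1.0, -0.9, -0.8]
finger_gap: 0.996
gripper_force: 0.0
```

Call:
drive_tool --motion '[[[85,0,0,0,0],[85,0,0,0,0],[85,0,0,0,0]]]'

```text
t: 20.15
tcp_pos: [0.6011, 0.0899, 0.1966]
tool_rot: [-0.233, 0.973, -0.0, -0.001]
force: [0.1, -0.1, 0.1]
finger_gap: 0.997
gripper_force: 0.0
```

Run:
```python
from h import *
w=manip.snapshot("wrist"); cw=manip.camera_model("wrist"); cv2.imwrite("pics/w4.png",w[:,:,::-1])
plan((.6196,.1348,.2),117,"over A");plan((.6196,.1348,.045),117,"at A")
```

```text
over A tcp [0.6013 0.0895 0.1967] head 116.9 -> xyz [-1.23  1.07 -0.11] yaw -0.02 |d|mm 49 turn -0.1 fz [ 0.23 -0.03 -0.86] gap 85.3 gf 0.0
at A tcp [0.6013 0.0895 0.1967] head 116.9 -> xyz [-1.23  1.07  5.05] yaw -0.02 |d|mm 159 turn -0.1 fz [ 0.23 -0.03 -0.86] gap 85.3 gf 0.0
```

View pics/w4.png

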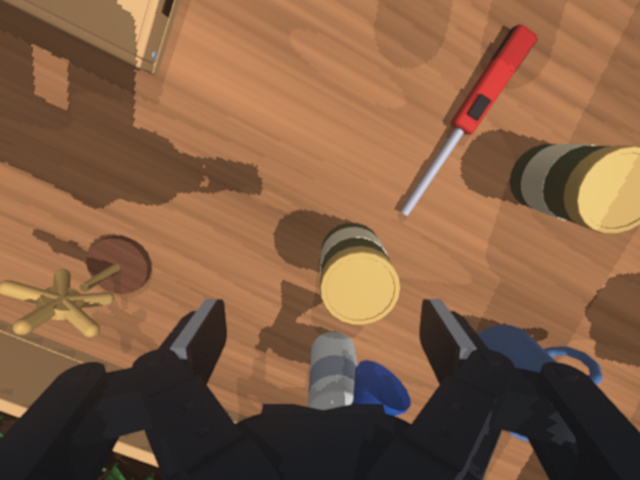

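View pics/s3.png

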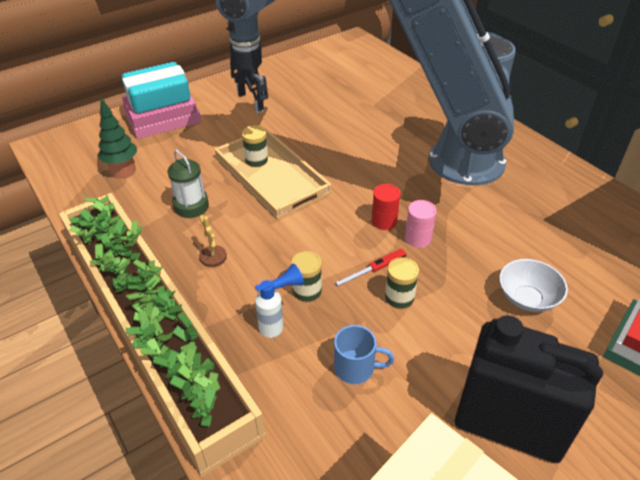

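The scene view shows tin C upright in the tray at (256,146), with nothing else disturbed. The wrist view shows lid A at (360,287), and the horn's trumpet (385,385) stays on the far side, clear of both fingers. I descend on A.

Call:
drive_tool --motion '[[[85,-0.6,0.5,0,0],[85,-1.1,1,0,0],[85,-1.23,1.07,0,0],[85,-1.23,1.07,0.6,0],[85,-1.23,1.07,1.6,0],[85,-1.23,1.07,2.6,0],[85,-1.23,1.07,3.6,0],[85,-1.23,1.07,4.5,0],[85,-1.23,1.07,4.9,0],[85,-1.23,1.07,5.03,0]]]'

```text
t: 21.2
tcp_pos: [0.6191, 0.1347, 0.0445]
tool_rot: [-0.232, 0.973, 0.0, -0.002]
force: [0.4, -0.0, 0.1]
finger_gap: 0.996
gripper_force: 0.0
```

Call:
drive_tool --motion '[[[85,0,0,0,0],[55,0,0,0,0],[55,0,0,0,0],[55,0,0,0,0],[55,0,0,0,0],[55,0,0,0,0],[55,0,0,0,0]]]' --squeeze 40

```text
t: 21.9
tcp_pos: [0.6218, 0.136, 0.0479]
tool_rot: [-0.233, 0.972, -0.001, 0.002]
force: [1.3, -0.9, 6.7]
finger_gap: 0.746
gripper_force: 44.6
```

Call:
drive_tool --motion '[[[55,0,0,-0.2,0],[55,0,0,-0.6,0],[55,0,0,-1.2,0],[55,0,0,-1.8,0],[55,0,0,-2.2,0],[55,0,0,-2.4,0],[55,0,0,-2.5,0],[55,0,0,-2.5,0],[55,0,0,-2.5,0]]]'

```text
t: 22.8
tcp_pos: [0.6195, 0.136, 0.1202]
tool_rot: [-0.233, 0.972, 0.0, -0.001]
force: [0.4, 1.2, -1.8]
finger_gap: 0.743
gripper_force: 44.2
```

Run:
```python
from h import *
weigh(12)
plan((.472,-.195,.12),117,"over slot near");plan((.472,-.195,.06),117,"above floor")
```

```text
fz -1.071 sd 0.3 tau [-47.939 -14.728] tcp [0.6201 0.1361 0.1209] gap 63.8 gf 44.2 t 23.4
over slot near tcp [0.6201 0.1361 0.1209] head 117.0 -> xyz [ 9.4  -7.6   0.03] yaw -0.01 |d|mm 363 turn -0.0 fz [-0.4  -0.03 -1.41] gap 63.8 gf 44.2
above floor tcp [0.6201 0.1361 0.1209] head 117.0 -> xyz [ 9.4  -7.6   2.03] yaw -0.01 |d|mm 368 turn -0.0 fz [-0.4  -0.03 -1.41] gap 63.8 gf 44.2
```

A reads about 0.11 kg, so it is light too. I carry it to the tray.

Call:
drive_tool --motion '[[[55,0.2,-0.2,0,0],[55,0.7,-0.6,0,0],[55,1.5,-1.2,0,0],[55,2.4,-1.9,0,0],[55,3.3,-2.7,0,0],[55,4.2,-3.4,0,0],[55,5.1,-4.1,0,0],[55,6,-4.8,0,0],[55,6.9,-5.6,0,0],[55,7.7,-6.2,0,0]]]'

```text
t: 24.4
tcp_pos: [0.4969, -0.1371, 0.1212]
tool_rot: [-0.232, 0.973, -0.0, -0.0]
force: [-0.1, -1.1, -0.6]
finger_gap: 0.742
gripper_force: 44.2
```

Call:
drive_tool --motion '[[[55,0.7,-0.6,0,0],[55,1.3,-1.1,0,0],[55,1.6,-1.35,0.1,0],[55,1.7,-1.4,0.4,0],[55,1.7,-1.4,0.9,0],[55,1.7,-1.4,1.4,0],[55,1.7,-1.4,1.7,0],[55,1.7,-1.4,1.9,0],[55,1.7,-1.4,1.95,0],[55,1.7,-1.4,1.95,0]]]'

```text
t: 25.4
tcp_pos: [0.4722, -0.1947, 0.0623]
tool_rot: [-0.233, 0.972, 0.0, -0.0]
force: [-0.8, -0.0, -0.7]
finger_gap: 0.748
gripper_force: 44.2
```

Call:
drive_tool --motion '[[[55,0,0,0.04,0],[55,0,0,0.08,0],[55,0,0,0.08,0],[55,0,0,0.08,0]]]'

```text
t: 25.8
tcp_pos: [0.4722, -0.1951, 0.0602]
tool_rot: [-0.233, 0.972, -0.0, 0.0]
force: [-0.1, -0.1, -1.4]
finger_gap: 0.745
gripper_force: 44.2
```

Call:
drive_tool --motion '[[[55,0,0,0.06,0],[55,0,0,0.1,0],[55,0,0,0.1,0],[55,0,0,0.1,0]]]'

```text
t: 26.2
tcp_pos: [0.472, -0.195, 0.0569]
tool_rot: [-0.233, 0.972, 0.0, -0.0]
force: [-0.3, -0.1, -1.3]
finger_gap: 0.741
gripper_force: 44.2
```

Call:
drive_tool --motion '[[[55,0,0,0.04,0],[55,0,0,0.04,0],[55,0,0,0.04,0]]]'

```text
t: 26.5
tcp_pos: [0.4722, -0.1951, 0.0559]
tool_rot: [-0.233, 0.972, -0.0, 0.0]
force: [0.1, -0.9, 0.0]
finger_gap: 0.743
gripper_force: 44.3
```

Call:
drive_tool --motion '[[[55,0,0,0.03,0],[55,0,0,0.03,0],[55,0,0,0.03,0]]]'

```text
t: 26.8
tcp_pos: [0.4721, -0.1951, 0.0558]
tool_rot: [-0.233, 0.972, -0.0, 0.0]
force: [-1.5, 0.8, 7.1]
finger_gap: 0.742
gripper_force: 44.9
```

Call:
drive_tool --motion '[[[55,0,0,-0.03,0],[55,0,0,-0.03,0],[85,0,0,-0.03,0],[85,0,0,-0.03,0],[85,0,0,-0.03,0],[85,0,0,-0.03,0],[85,0,0,-0.5,0],[85,0,0,-1.5,0],[85,0,0,-2.7,0],[85,0,0,-3.7,0]]]'

```text
t: 27.8
tcp_pos: [0.4721, -0.195, 0.1673]
tool_rot: [-0.233, 0.972, -0.0, 0.0]
force: [-0.2, -0.4, 0.0]
finger_gap: 0.996
gripper_force: 0.0
```

Call:
drive_tool --motion '[[[85,0,0,-0.2,0],[85,0,0,-0.2,0]]]'

```text
t: 28.0
tcp_pos: [0.4726, -0.1953, 0.1728]
tool_rot: [-0.233, 0.972, -0.001, 0.001]
force: [0.5, 0.3, -0.2]
finger_gap: 0.991
gripper_force: 0.0
```

Run:
```python
from h import *
plan((.468,.2685,.172),90,"over B");plan((.468,.2685,.0435),90,"at B")
```

```text
over B tcp [ 0.4726 -0.1953  0.1728] head 117.0 -> xyz [-6.87 13.85  0.  ] yaw 3.37 |d|mm 464 turn 27.0 fz [ 0.48  0.31 -0.2 ] gap 84.6 gf 0.0
at B tcp [ 0.4726 -0.1953  0.1728] head 117.0 -> xyz [-6.87 13.86  4.29] yaw 3.37 |d|mm 481 turn 27.0 fz [ 0.48  0.31 -0.2 ] gap 84.6 gf 0.0
```

Call:
drive_tool --motion '[[[85,-0.5,1,0,0.4],[85,-1.2,2.3,0,0.8],[85,-1.9,3.7,0,1.2],[85,-2.6,5.1,0,1.6],[85,-3.2,6.5,0,2],[85,-3.9,7.9,0,2.4],[85,-4.6,9.2,0,2.8],[85,-5.2,10.5,0,3.2],[85,-5.7,11.5,0,3.37],[85,-6,12,0,3.37]]]'

```text
t: 29.0
tcp_pos: [0.4674, 0.21, 0.1699]
tool_rot: [-0.001, 1.0, -0.0, -0.002]
force: [-0.1, -0.4, -0.8]
finger_gap: 0.991
gripper_force: 0.0
```

Call:
drive_tool --motion '[[[85,0,0,0,0],[85,0,0,0,0]]]'

```text
t: 29.2
tcp_pos: [0.4682, 0.2073, 0.1704]
tool_rot: [-0.001, 1.0, -0.001, -0.002]
force: [0.3, -1.0, -0.0]
finger_gap: 0.995
gripper_force: 0.0
```

Run:
```python
from h import *
plan((.468,.2685,.0435),90,"at B")
im=manip.snapshot("scene"); cv2.imwrite("pics/s5.png",im[:,:,::-1])
```

```text
at B tcp [0.4682 0.2073 0.1704] head 90.1 -> xyz [-0.01  2.05  4.23] yaw 0.01 |d|mm 141 turn 0.1 fz [ 0.26 -1.01 -0.01] gap 85.0 gf 0.0
```

Call:
drive_tool --motion '[[[85,0,0.8,0,0],[85,0,1.6,0,0],[85,0,2.03,0,0],[85,0,2.03,0.8,0],[85,0,2.03,1.8,0],[85,0,2.03,2.8,0],[85,0,2.03,3.6,0],[85,0,2.03,4,0],[85,0,2.03,4.15,0],[85,0,2.03,4.15,0]]]'

```text
t: 30.25
tcp_pos: [0.4695, 0.268, 0.0473]
tool_rot: [0.0, 1.0, -0.0, -0.0]
force: [0.5, -1.1, 0.4]
finger_gap: 0.996
gripper_force: 0.0
```

Call:
drive_tool --motion '[[[85,0,0,0,0],[55,0,0,0,0],[55,0,0,0,0],[55,0,0,0,0],[55,0,0,0,0],[55,0,0,0,0],[55,0,0,0,0]]]' --squeeze 50

```text
t: 30.95
tcp_pos: [0.4701, 0.2685, 0.0489]
tool_rot: [-0.0, 1.0, 0.0, 0.001]
force: [-0.1, -1.7, 4.3]
finger_gap: 0.749
gripper_force: 54.4
```

Call:
drive_tool --motion '[[[55,0,0,-0.2,0],[55,0,0,-0.6,0],[55,0,0,-1.2,0],[55,0,0,-2,0],[55,0,0,-2.8,0],[55,0,0,-3.6,0],[55,0,0,-4.4,0],[55,0,0,-5.1,0],[55,0,0,-5.7,0],[55,0,0,-6.2,0]]]'

```text
t: 31.95
tcp_pos: [0.4689, 0.2684, 0.2352]
tool_rot: [-0.0, 1.0, 0.0, 0.0]
force: [-0.0, 0.5, -2.5]
finger_gap: 0.746
gripper_force: 55.9
```

Call:
drive_tool --motion '[[[55,0,0,-0.3,0],[55,0,0,-0.5,0],[55,0,0,-0.6,0],[55,0,0,-0.6,0],[55,0,0,-0.6,0],[55,0,0,-0.6,0]]]'

```text
t: 32.55
tcp_pos: [0.469, 0.2682, 0.2506]
tool_rot: [0.0, 1.0, -0.0, -0.001]
force: [-0.1, -0.5, -3.4]
finger_gap: 0.75
gripper_force: 56.0
```

Run:
```python
from h import *
weigh(10)
im=manip.snapshot("scene"); cv2.imwrite("pics/s6.png",im[:,:,::-1]); im=manip.snapshot("top"); cv2.imwrite("pics/t6.png",im[:,:,::-1])
```

```text
fz -3.145 sd 0.36 tau [-38.703 -18.054] tcp [0.4694 0.2684 0.2514] gap 63.7 gf 56.0 t 33.05
```

View pics/s6.png

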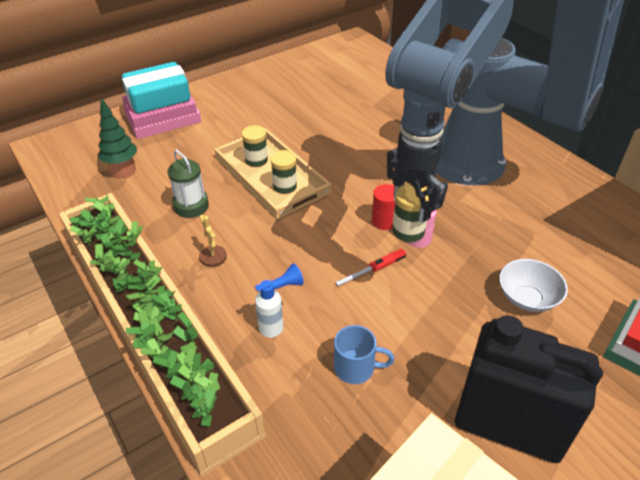

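View pics/t6.png

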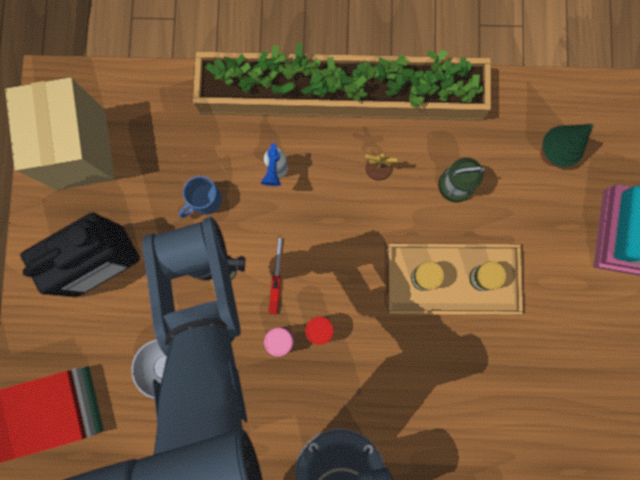

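The scene view shows both light tins upright in the tray at (255,146) and (284,172), and the full tin held upright at (410,210). The top view shows the light tins at (430,275) and (491,275), with nothing else moved. The held tin's underside is at about 0.251 − 0.047 ≈ 0.20 m, above the 15 cm asked for, so I hand in.

```bash
python3 -c "
from station import manip
print(manip.sign_off())"
```

```text
the job is handed in; nothing more can be done
None
```

The full tin, tin B (about 0.32 kg against about 0.16 and 0.11 kg), is held upright and still with its underside about 20 cm above the counter; both light tins stand upright in the tray, nothing else moved in the final pictures, and the job was handed in at about 33 s.

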